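Feed the card-holder die to the next station

ROBOT

A 6-joint arm with a two-finger parallel gripper is mounted at the origin on the work surface. World frame = base frame: x ahead of the robot, y to its left, z up, the work surface at z = 0. Lengths are in m, angles in rad, forces in N, time in s.
With the tool pointing down it reaches from about 0.35 to 0.85 m from the base axis. Payload 8.1 kg.
Tool frame: the origin (TCP) lies at the centre of the arm's flange, where the gripper is bolted on; the fingertips stand 186 mm ahead of it and the grasp point (between the pads) lies 167 mm ahead of it; z points along the fingers, y is the line along which they close (so a half turn about z gives the same grasp; the last joint's range is limited). The gripper opens to 93 mm and grips with 3 to 60 N. Pads are 15 mm wide; open, the fingers measure 128 mm over their backs; the gripper's body (75 mm by 188 mm) begins 65 mm behind the grasp point.
Start: joints at [-1.286, 0.13, 1.488, -0, 1.523, -0.085], TCP at [0.217, -0.559, 0.405] pointing down, gripper open.
Joint ranges: [-2.96, 2.96], [-0.89, 2.26], [0.02, 2.5], [-1.34, 4.48], [0, 2.73], [-2.66, 2.66]. Speed limits (rad/s): [2.39, 2.39, 2.79, 3.14, 3.14, 3.14].

INTERFACE

Orientations are given as a rotation vector (axis times angle).
In Python, from plant import read_state, read_camera, camera_params, robot gives the robot as it stands.
- The arm moves only by the tool carry_out, never from a script. Its argument "targets" is a list of rows, each an object of numbers: "hand": the opening in per cent of the stroke, from 0 (shut) to 100 (fully open); "x", "y", "z": the shift along the tool's x, y, z in m; "ax", "ay", "az": the turn, a rotation vector about the tool's x, y, z in rad. In form: [{"hand": .., "x": .., "y": .., "z": .., "ax": .., "ay": .., "az": ..}, ...]. A call has 1 to 8 rows; each row is the pose to reach, as a shift and turn from the pose commanded when the call began, along the tool's axes at that moment; what a row does not reach only later rows make up. A row lasts 1/8 s, in which the tool goes at most 62.5 mm and 10.7 degrees, less where a joint would pass 70% of its speed; a pose out of reach is approached as far as the arm can. A call with a gripper value outside its range is refused whole. The fingers move at their own pace and stop on an object; "newtons" is the grip in N (left out, the last holds). Time passes only in rows, so rows that repeat a pose let the fingers close. It gives the time, the measured TCP pose, the force, the opening and the grip force at its end, in the units of the state.
- read_state(): the state, without advancing time (a new reading comes with each control period).
- read_camera(name): name is "scene" or "side" or "wrist"; returns (picture, depth): 420x560x3 uint8, blue, green, red; 420x560 float32, m along the optical axis (not along the pixel's ray), 0 where there is no reading.
- camera_params(name): a dict with "fx", "fy", "cx", "cy" (pixels), "position" and "rotation" of the camera in the world. Camera axes: x right, y up, looking along -z (the intrinsics and any distortion apply to the point x, -y, -z); pixel columns grow to the right and rows downward; lengths in m; the calibration is good to about 2 mm. A picture is of the moment at which its call begins: read the wrist's pose just before it. camera_params takes no time and is no camera call; for the wrist camera it gives the pose at the moment of the call.
- robot.close_job(): hands the job in; it is judged then, once.
The state is a dict: "t": time; "q": joint angles; "dq": joint speeds; "joint_torque": joint torques, N m; "tool_pos": TCP position; "orientation": TCP orientation; "force": force on the tool from outside, world axes, zero at the start; "wrist_torque": the same for the moment, N m; "opening": finger opening in m; "gripper_force": force on a finger pad.
Only numpy, scipy, OpenCV 4.12 (cv2) and the standard library are available. Lean on these libraries where they do the work, as an engineer would, in place of code of your own. Each camera call takes 0.05 s, during which the arm holds its last target. There are 200 camera calls.

TASK

Two die slides lie on the leather bench. Push the carrier with the rectangular cutting die along its rail, away from its loading end, until it clicks into the next station, the first pair of brass blocks, so that its wooden post stands between those blocks; do not run it on to the last pair. Leave the carrier with the round die where it is.

Things in the scene. Friction and masses are not known exactly. Their poses are not given: they have to be found in the camera images.
- rect_carrier (a joint): travel (m) of the rectangular-die carrier from its loading end (0) along +y of rect_post; starts at 0 to 0.035. Middle-station detent at 0.110, last at 0.200 (rail end). A sprung ball climbs a ridge from 0.095, drops in past 0.101 and holds within 3 mm of 0.110; the far ridge starts at 0.114. Push: 2 N plain, 6-9 N over a ridge. Cannot lift or turn; stays where left.
- rect_post (a point): top centre of the light-wood post (26 mm diameter, from 38 to 83 mm above table) on the carrier: push by it. y: along the rail, direction of travel (about world +y); z up. Brown plate 72 wide, 130 long, rear end 20 mm behind the post, nothing higher behind. Die: hollow steel rectangle 56 wide, 60 long, top 64 mm above table, centred 73 mm ahead of the post (30 mm gap).
- rect_station (a point): fixed on the same rail unit, axes as rect_post: where the post's top centre is when the carrier sits in the middle station, midway between the first pair of brass blocks (11 x 12 mm, 43.5 mm either side of the rail's middle, tops 35 mm above table, below the plate's top). The last pair is 90 mm further along y. Plywood base 100 x 360 mm.
- round_post (a point): the same point on the post of the other carrier: same sizes and rail unit, but with a round steel die (ring, 57 mm diameter). The two units lie roughly side by side, at least 145 mm between rail middles, either one nearer to the robot. Not to be moved.

How it is judged:
At the end, for the whole second after the job is handed in: The carrier with the rectangular die rests in the middle station, its travel within 10 mm of 0.110 m, standing still; the carrier with the round die is within 10 mm of where it started (value of joint rect_carrier between 0.1 and 0.12 m and velocity of joint rect_carrier between -0.01 and 0.01 m/s and distance of round_post from where it was at the start of the episode below 0.01 m); the robot touches nothing.
It fails at once if the carrier with the round die is moved by more than 10 mm (distance of round_post from where it was at the start of the episode above 0.01 m).
It also fails if it takes over 32 s, if anything falls off the work surface, if the arm or the gripper's body presses on something with over 40 N, if the wrist force passes 120 N, or if a joint passes its speed limit or range.

## Working session

There is one attempt and no reset: what is moved stays moved. The work goes in short steps, Python scripts to look and compute and a tool call to move; the robot and the scene stay as the last step left them, time stands still between calls to the robot, and variables do not carry over. Pictures are saved under pics/ and viewed, at most 10 in all, crops included, and the job is handed in when it is done.

Besides the shell and the picture viewer there is one more tool, called after "Call:" as name(argument=value, ...) on one line, values as JSON. carry_out: Moves the arm, as the interface text tells. Its arguments: {"type":"object","properties":{"targets":{"type":"array","items":{"type":"object","properties":{"hand":{"type":"number"},"x":{"type":"number"},"y":{"type":"number"},"z":{"type":"number"},"ax":{"type":"number"},"ay":{"type":"number"},"az":{"type":"number"}}}},"newtons":{"type":"number"}},"required":["targets"]}

```bash
mkdir -p pics; ls
python3 - <<'E'
from plant import *
import cv2,numpy as np
s=read_state();print(s)
for n in("scene","side"):
    im,d=read_camera(n);cv2.imwrite(f"pics/{n}0.png",im);np.savez(f"pics/{n}0.npz",im=im,d=d)
    print(n,camera_params(n))
E
```

```text
pics
{'t': 0.0, 'q': array([-1.28641105e+00,  1.31128571e-01,  1.48927617e+00,  4.94445989e-06,
        1.52300763e+00, -8.54023712e-02]), 'dq': array([ 0.00157109, -0.00050702, -0.00031667, -0.00217304,  0.00090139,
       -0.00041   ]), 'joint_torque': array([ 2.22175986e-03, -5.59834063e+01, -4.91760314e+01,  7.70500582e-02,
        3.54400172e-02, -1.88161939e-04]), 'tool_pos': array([ 0.21680518, -0.55920989,  0.40370832]), 'orientation': array([-3.08626636e+00, -5.77223850e-01,  2.76039940e-04]), 'force': array([ 0.3841249 , -0.08815062, -0.71874341]), 'wrist_torque': array([-0.01805833,  0.01345916,  0.01136293]), 'gripper_force': 0.0, 'opening': 0.09292961776224783}
scene {'fx': 523.6341431385305, 'fy': 523.6341431385305, 'cx': 274.7772158352258, 'cy': 208.9260454962744, 'position': array([0.84483465, 0.14039336, 0.62738988]), 'rotation': array([0.28800378, 0.64472377, 2.19603496])}
side {'fx': 410.0411366901404, 'fy': 410.0411366901404, 'cx': 280.79515130764634, 'cy': 206.7957108912851, 'position': array([0.39974351, 0.37892771, 0.5505011 ]), 'rotation': array([ 0.20047969, -1.09730087, -2.5591112 ])}
```

View pics/scene0.png

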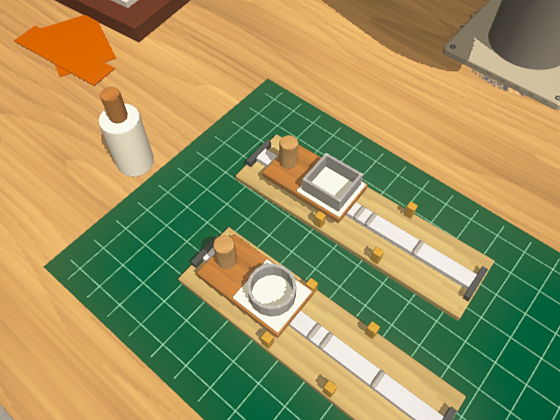

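View pics/side0.png

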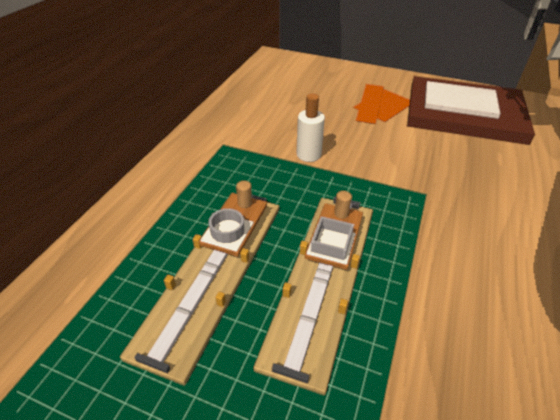

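The rectangular die is on the unit nearer the robot: its post is at scene (288,141) and side (344,196). The round die's post is at scene (224,240) and side (244,187). I'll enlarge both views for closer pixel readings.

Run:
```python
import cv2,numpy as np
a=np.load("pics/scene0.npz")["im"][125:275,230:430];b=np.load("pics/side0.npz")["im"][180:330,250:380]
r=lambda i:cv2.resize(i,None,fx=4,fy=4,interpolation=cv2.INTER_CUBIC)
cv2.imwrite("pics/c1.png",r(a));cv2.imwrite("pics/c2.png",r(b))
```

```text
(no output)
```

View pics/c1.png

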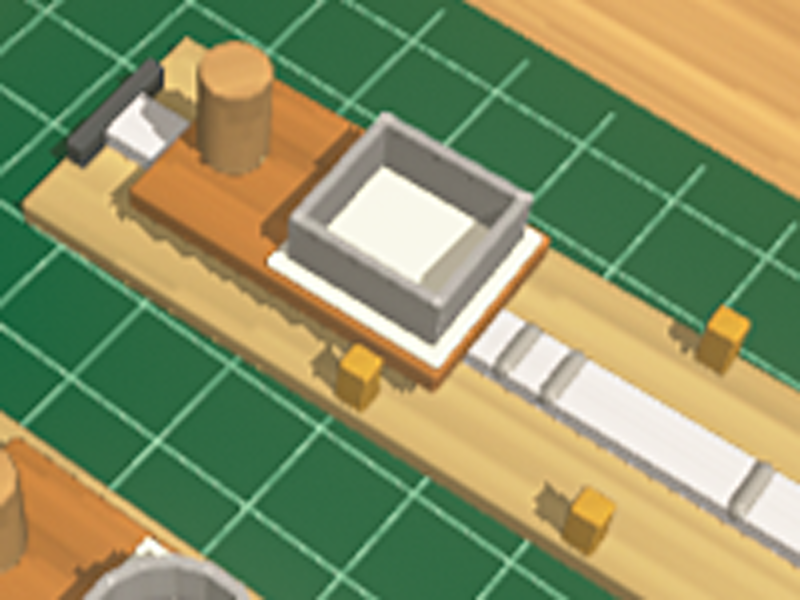

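View pics/c2.png

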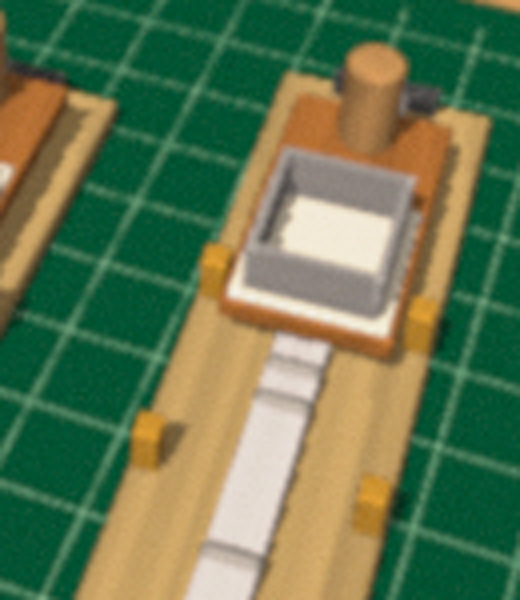

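Crop readings, in full-image pixels:

| Feature | Scene | Side |
|---|---|---|
| Post top centre | (289,142.3) | (344,196.4) |
| First pair, outer block top | (320.6,214.4) | (304,244) |
| First pair, inner block top | hidden by the die | (355.7,258) |
| Last pair, outer block top | (378,250.6) | (287.4,286.5) |
| Last pair, inner block top | (411.4,206.2) | (343.7,302.4) |

```bash
cat > h.py <<'E'
import numpy as np,cv2
from scipy.spatial.transform import Rotation as R
from plant import camera_params
def ray(n,uv,p=None):
    p=p or camera_params(n);d=np.array([(uv[0]-p["cx"])/p["fx"],-(uv[1]-p["cy"])/p["fy"],-1])
    return np.array(p["position"]),R.from_rotvec(p["rotation"]).apply(d)
def tri(rs):
    A=0;b=0
    for o,d in rs:
        d=d/np.linalg.norm(d);P=np.eye(3)-np.outer(d,d);A=A+P;b=b+P@o
    x=np.linalg.solve(A,b);return x,[np.linalg.norm(np.cross(x-o,d/np.linalg.norm(d))) for o,d in rs]
def atz(n,uv,z):
    o,d=ray(n,uv);return o+d*(z-o[2])/d[2]
E
python3 - <<'E'
from h import *
np.set_printoptions(precision=4,suppress=True)
S=dict(post=[(289,142.3),(344,196.4)],fo=[(320.6,214.4),(304,244)],lo=[(378,250.6),(287.4,286.5)],li=[(411.4,206.2),(343.7,302.4)],rpost=[(225,239),(244,187)])
X={}
for k,(a,b) in S.items():
    x,e=tri([ray("scene",a),ray("side",b)]);X[k]=x;print(k,x,np.round(e,4))
fi=atz("side",(355.7,258),.035);print("fi",fi)
st=(X["fo"]+fi)/2;la=(X["lo"]+X["li"])/2
u=(la-st);u[2]=0;print("station",st,"last",la,"pitch",np.linalg.norm(u));u/=np.linalg.norm(u)
l=X["lo"]-X["li"];n=np.array([-l[1],l[0]])/np.hypot(*l[:2])
print("u",u,"n",n,"to go",(st-X["post"])[:2]@u[:2],"lateral",np.cross(u[:2],(st-X["post"])[:2]))
q=R.from_rotvec([-3.08626636e+00, -5.77223850e-01,2.76e-4]).as_matrix();print(q)
E
```

```text
post [ 0.488  -0.1423  0.0815] [0.0009 0.0009]
fo [ 0.527  -0.055   0.0351] [0.0005 0.0005]
lo [0.5225 0.0339 0.0338] [0.0006 0.0006]
li [0.4362 0.0294 0.0327] [0.0014 0.0014]
rpost [ 0.6547 -0.1029  0.0829] [0.0023 0.0023]
fi [ 0.4396 -0.0587  0.035 ]
station [ 0.4833 -0.0569  0.0351] last [0.4793 0.0316 0.0332] pitch 0.08858623626395871
u [-0.0445  0.999   0.    ] n [-0.0522  0.9986] to go 0.08556753959923968 lateral 0.0008681183070210381
[[ 0.9324  0.3614 -0.0005]
 [ 0.3614 -0.9324  0.0017]
 [ 0.0002 -0.0018 -1.    ]]<stdin>:11: DeprecationWarning: Arrays of 2-dimensional vectors are deprecated. Use arrays of 3-dimensional vectors instead. (deprecated in NumPy 2.0)
```

Call:
carry_out(targets=[{"hand": 100, "x": 0.05, "y": -0.036, "z": 0.0, "az": -0.156}, {"hand": 100, "x": 0.1, "y": -0.073, "z": 0.0, "az": -0.312}, {"hand": 100, "x": 0.15, "y": -0.109, "z": 0.0, "az": -0.469}, {"hand": 100, "x": 0.2, "y": -0.145, "z": 0.0, "az": -0.625}, {"hand": 100, "x": 0.25, "y": -0.182, "z": 0.0, "az": -0.78}, {"hand": 100, "x": 0.3, "y": -0.218, "z": 0.0, "az": -0.94}, {"hand": 100, "x": 0.35, "y": -0.254, "z": 0.0, "az": -1.09}, {"hand": 100, "x": 0.4034, "y": -0.2909, "z": 0.0, "az": -1.25}])

```text
schema error: expected keys hand, x, y, z, ax, ay, az
```

Call:
carry_out(targets=[{"hand": 100}, {"hand": 100}, {"hand": 100}])

```text
schema error: expected keys hand, x, y, z, ax, ay, az
```

Run:
```python
from h import *
from plant import *
s=read_state();print(s["t"],s["tool_pos"],s["q"]);print(R.from_rotvec(s["orientation"]).as_matrix().round(4))
p=camera_params("wrist");im,d=read_camera("wrist");cv2.imwrite("pics/w1.png",im);print(p)
np.savez("pics/w1.npz",d=d)
```

```text
0.1 [ 0.21681102 -0.55922868  0.40380769] [-1.28640387e+00  1.31057836e-01  1.48917225e+00 -1.57855930e-05
  1.52302344e+00 -8.53872674e-02]
[[ 9.324e-01  3.614e-01 -5.000e-04]
 [ 3.614e-01 -9.324e-01  1.600e-03]
 [ 1.000e-04 -1.700e-03 -1.000e+00]]
{'fx': 354.4955580579858, 'fy': 354.4955580579858, 'cx': 278.26067715521685, 'cy': 207.07751913586773, 'position': array([ 0.29307297, -0.52987437,  0.38440165]), 'rotation': array([-0.25296738,  0.17687884, -1.19110726])}
```

View pics/w1.png

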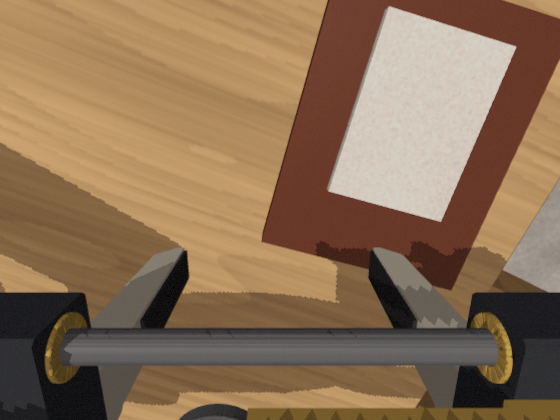

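The arm hasn't moved, because every row must carry all seven keys. The wrist picture shows the fingers at about (170,270) and (390,270) over the slab beside the start pose. I'll resend the move in full.

Call:
carry_out(targets=[{"hand": 100, "x": 0.05, "y": -0.036, "z": 0.0, "ax": 0, "ay": 0, "az": -0.156}, {"hand": 100, "x": 0.1, "y": -0.073, "z": 0.0, "ax": 0, "ay": 0, "az": -0.312}, {"hand": 100, "x": 0.15, "y": -0.109, "z": 0.0, "ax": 0, "ay": 0, "az": -0.469}, {"hand": 100, "x": 0.2, "y": -0.145, "z": 0.0, "ax": 0, "ay": 0, "az": -0.625}, {"hand": 100, "x": 0.25, "y": -0.182, "z": 0.0, "ax": 0, "ay": 0, "az": -0.78}, {"hand": 100, "x": 0.3, "y": -0.218, "z": 0.0, "ax": 0, "ay": 0, "az": -0.94}, {"hand": 100, "x": 0.35, "y": -0.254, "z": 0.0, "ax": 0, "ay": 0, "az": -1.09}, {"hand": 100, "x": 0.403, "y": -0.291, "z": 0.0, "ax": 0, "ay": 0, "az": -1.25}])

```text
t: 1.15
tool_pos: [0.4869, -0.1423, 0.4047]
orientation: [2.16, 2.28, 0.0]
force: [0.9, -0.6, -0.1]
opening: 0.0929
gripper_force: 0.0
```

Call:
carry_out(targets=[{"hand": 100, "x": 0, "y": 0, "z": 0, "ax": 0, "ay": 0, "az": 0}, {"hand": 100, "x": 0, "y": 0, "z": 0, "ax": 0, "ay": 0, "az": 0}, {"hand": 100, "x": 0, "y": 0, "z": 0, "ax": 0, "ay": 0, "az": 0}])

```text
t: 1.52
tool_pos: [0.4857, -0.1454, 0.4046]
orientation: [-2.169, -2.272, 0.001]
force: [-0.5, -0.4, -0.4]
opening: 0.0928
gripper_force: 0.0
```

Run:
```python
from h import *
from plant import *
import json
s=read_state();print(s["t"],s["tool_pos"],s["q"]);print(R.from_rotvec(s["orientation"]).as_matrix().round(4))
p=camera_params("wrist");im,d=read_camera("wrist");cv2.imwrite("pics/w2.png",im)
json.dump({k:np.asarray(v).tolist() for k,v in p.items()},open("pics/w2.json","w"))
```

```text
1.525 [ 0.48569877 -0.14542034  0.40456199] [-3.91931515e-01 -1.22927084e-01  1.74247598e+00 -3.61836841e-04
  1.52238756e+00 -4.38278657e-01]
[[-4.630e-02  9.989e-01 -5.000e-04]
 [ 9.989e-01  4.630e-02 -2.000e-04]
 [-2.000e-04 -5.000e-04 -1.000e+00]]
```

View pics/w2.png

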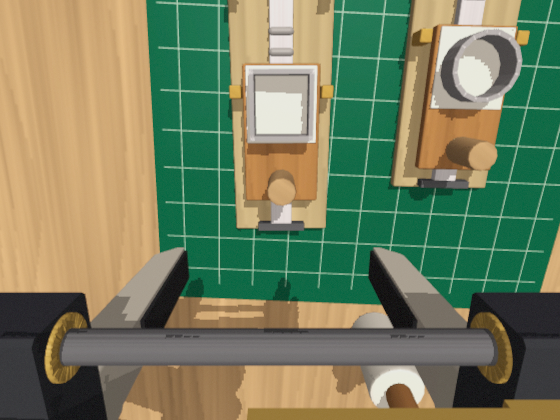

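The wrist view shows the rectangular unit's post top at (281,188), its first block pair at (235,91) and (327,91), and a bottle at about (390,360). I'll combine all three views and check clearance to the bottle.

Run:
```python
from h import *
import json
np.set_printoptions(precision=4,suppress=True)
p=json.load(open("pics/w2.json"))
def wz(uv,z):
    o,d=ray("w",uv,p);return o+d*(z-o[2])/d[2]
print(p["position"])
for n,uv,z in [("post",(281,188),.083),("bi",(235,91),.035),("bo",(327,91),.035)]: print(n,wz(uv,z))
print("post3",tri([ray("scene",(289,142.3)),ray("side",(344,196.4)),ray("w",(281,188),p)]))
print("bottle",tri([ray("scene",(111,92)),ray("side",(313,98))]))
```

```text
[0.4832083514453446, -0.06479545197229551, 0.3851710827651513]
post [ 0.4893 -0.1376  0.083 ]
bi [ 0.4425 -0.0577  0.035 ]
bo [ 0.5288 -0.0537  0.035 ]
post3 (array([ 0.4888, -0.1395,  0.0836]), [np.float64(0.0015522748801071243), np.float64(0.0020038229849183406), np.float64(0.0020056098880104887)])
bottle (array([ 0.6112, -0.3371,  0.1429]), [np.float64(0.0007707611801380136), np.float64(0.0007707611801379902)])
```

Call:
carry_out(targets=[{"hand": 100, "x": 0.005, "y": 0.003, "z": 0.04, "ax": 0, "ay": 0, "az": 0}, {"hand": 100, "x": 0.005, "y": 0.003, "z": 0.08, "ax": 0, "ay": 0, "az": 0}, {"hand": 100, "x": 0.005, "y": 0.003, "z": 0.12, "ax": 0, "ay": 0, "az": 0}, {"hand": 100, "x": 0.005, "y": 0.003, "z": 0.15, "ax": 0, "ay": 0, "az": 0}, {"hand": 100, "x": 0.005, "y": 0.003, "z": 0.17, "ax": 0, "ay": 0, "az": 0}, {"hand": 100, "x": 0.005, "y": 0.003, "z": 0.17, "ax": 0, "ay": 0, "az": 0}, {"hand": 100, "x": 0.005, "y": 0.003, "z": 0.17, "ax": 0, "ay": 0, "az": 0}])

```text
t: 2.45
tool_pos: [0.4892, -0.1399, 0.2358]
orientation: [2.167, 2.273, 0.001]
force: [0.8, -1.0, 0.9]
opening: 0.0933
gripper_force: 0.0
```

Call:
carry_out(newtons=20, targets=[{"hand": 10, "x": 0, "y": 0, "z": 0, "ax": 0, "ay": 0, "az": 0}, {"hand": 10, "x": 0, "y": 0, "z": 0, "ax": 0, "ay": 0, "az": 0}, {"hand": 10, "x": 0, "y": 0, "z": 0, "ax": 0, "ay": 0, "az": 0}, {"hand": 10, "x": 0, "y": 0, "z": 0, "ax": 0, "ay": 0, "az": 0}, {"hand": 10, "x": 0, "y": 0, "z": 0, "ax": 0, "ay": 0, "az": 0}, {"hand": 10, "x": 0, "y": 0, "z": 0, "ax": 0, "ay": 0, "az": 0}])

```text
t: 3.2
tool_pos: [0.489, -0.1391, 0.2347]
orientation: [-2.166, -2.275, 0.0]
force: [0.4, -0.4, -0.6]
opening: 0.0374
gripper_force: 0.0
```

Call:
carry_out(newtons=30, targets=[{"hand": 10, "x": 0, "y": 0, "z": 0, "ax": 0, "ay": 0, "az": 0}, {"hand": 10, "x": 0, "y": 0, "z": 0, "ax": 0, "ay": 0, "az": 0}, {"hand": 10, "x": 0, "y": 0, "z": 0, "ax": 0, "ay": 0, "az": 0}, {"hand": 10, "x": 0, "y": 0, "z": 0, "ax": 0, "ay": 0, "az": 0}])

```text
t: 3.7
tool_pos: [0.4883, -0.1391, 0.2346]
orientation: [-2.165, -2.274, 0.003]
force: [-5.8, -0.6, 5.6]
opening: 0.0258
gripper_force: 30.0
```

The post is gripped on its full diameter. I'll push most of the way slowly first.

Call:
carry_out(targets=[{"hand": 10, "x": 0.008, "y": 0, "z": 0, "ax": 0, "ay": 0, "az": 0}, {"hand": 10, "x": 0.018, "y": 0, "z": 0, "ax": 0, "ay": 0, "az": 0}, {"hand": 10, "x": 0.028, "y": 0, "z": 0, "ax": 0, "ay": 0, "az": 0}, {"hand": 10, "x": 0.038, "y": 0, "z": 0, "ax": 0, "ay": 0, "az": 0}, {"hand": 10, "x": 0.048, "y": 0, "z": 0, "ax": 0, "ay": 0, "az": 0}, {"hand": 10, "x": 0.056, "y": 0, "z": 0, "ax": 0, "ay": 0, "az": 0}, {"hand": 10, "x": 0.06, "y": 0, "z": 0, "ax": 0, "ay": 0, "az": 0}, {"hand": 10, "x": 0.06, "y": 0, "z": 0, "ax": 0, "ay": 0, "az": 0}])

```text
t: 4.7
tool_pos: [0.4854, -0.0788, 0.2346]
orientation: [-2.164, -2.274, 0.002]
force: [-4.9, 0.3, 5.9]
opening: 0.0256
gripper_force: 30.0
```

Call:
carry_out(targets=[{"hand": 10, "x": 0.004, "y": 0, "z": 0, "ax": 0, "ay": 0, "az": 0}, {"hand": 10, "x": 0.008, "y": 0, "z": 0, "ax": 0, "ay": 0, "az": 0}, {"hand": 10, "x": 0.012, "y": 0, "z": 0, "ax": 0, "ay": 0, "az": 0}, {"hand": 10, "x": 0.012, "y": 0, "z": 0, "ax": 0, "ay": 0, "az": 0}])

```text
t: 5.2
tool_pos: [0.4848, -0.0676, 0.2346]
orientation: [-2.166, -2.275, 0.004]
force: [-4.9, -3.3, 4.7]
opening: 0.0254
gripper_force: 30.0
```

Call:
carry_out(targets=[{"hand": 10, "x": 0.003, "y": 0, "z": 0, "ax": 0, "ay": 0, "az": 0}, {"hand": 10, "x": 0.003, "y": 0, "z": 0, "ax": 0, "ay": 0, "az": 0}])

```text
t: 5.45
tool_pos: [0.4847, -0.0649, 0.2346]
orientation: [-2.166, -2.275, 0.004]
force: [-5.2, -3.4, 3.8]
opening: 0.0255
gripper_force: 30.0
```

Call:
carry_out(targets=[{"hand": 10, "x": 0.003, "y": 0, "z": 0, "ax": 0, "ay": 0, "az": 0}, {"hand": 10, "x": 0.003, "y": 0, "z": 0, "ax": 0, "ay": 0, "az": 0}])

```text
t: 5.7
tool_pos: [0.4845, -0.0612, 0.2346]
orientation: [-2.165, -2.274, 0.002]
force: [-4.9, 0.8, 5.7]
opening: 0.0256
gripper_force: 30.0
```

Call:
carry_out(targets=[{"hand": 10, "x": 0.003, "y": 0, "z": 0, "ax": 0, "ay": 0, "az": 0}, {"hand": 10, "x": 0.003, "y": 0, "z": 0, "ax": 0, "ay": 0, "az": 0}])

```text
t: 5.95
tool_pos: [0.4844, -0.0579, 0.2346]
orientation: [-2.165, -2.274, 0.002]
force: [-6.7, 2.2, 5.3]
opening: 0.026
gripper_force: 30.0
```

The force along the rail rose to -3.4 N and then turned positive, so the ball has dropped past the ridge and is pulling forward. I'll release, rise and look.

Call:
carry_out(targets=[{"hand": 100, "x": 0.001, "y": 0, "z": 0, "ax": 0, "ay": 0, "az": 0}, {"hand": 100, "x": 0.001, "y": 0, "z": 0, "ax": 0, "ay": 0, "az": 0}, {"hand": 100, "x": 0.001, "y": 0, "z": 0, "ax": 0, "ay": 0, "az": 0}, {"hand": 100, "x": 0.001, "y": 0, "z": 0, "ax": 0, "ay": 0, "az": 0}, {"hand": 100, "x": 0.001, "y": 0, "z": 0, "ax": 0, "ay": 0, "az": 0}, {"hand": 100, "x": 0.001, "y": 0, "z": 0, "ax": 0, "ay": 0, "az": 0}])

```text
t: 6.7
tool_pos: [0.485, -0.0572, 0.2347]
orientation: [2.166, 2.275, 0.0]
force: [-0.8, -0.1, -0.1]
opening: 0.0811
gripper_force: 0.0
```

Call:
carry_out(targets=[{"hand": 100, "x": 0, "y": 0, "z": -0.03, "ax": 0, "ay": 0, "az": 0}, {"hand": 100, "x": 0, "y": 0, "z": -0.08, "ax": 0, "ay": 0, "az": 0}, {"hand": 100, "x": -0.04, "y": 0, "z": -0.12, "ax": 0, "ay": 0, "az": 0}, {"hand": 100, "x": -0.08, "y": 0, "z": -0.16, "ax": 0, "ay": 0, "az": 0}, {"hand": 100, "x": -0.12, "y": 0, "z": -0.17, "ax": 0, "ay": 0, "az": 0}, {"hand": 100, "x": -0.16, "y": 0, "z": -0.17, "ax": 0, "ay": 0, "az": 0}, {"hand": 100, "x": -0.16, "y": 0, "z": -0.17, "ax": 0, "ay": 0, "az": 0}, {"hand": 100, "x": -0.16, "y": 0, "z": -0.17, "ax": 0, "ay": 0, "az": 0}])

```text
t: 7.7
tool_pos: [0.4927, -0.2167, 0.4044]
orientation: [-2.166, -2.274, -0.0]
force: [1.2, 0.8, -0.5]
opening: 0.0929
gripper_force: 0.0
```

Run:
```python
from h import *
from plant import *
a,_=read_camera("scene");b,_=read_camera("side");print(read_state()["t"],read_state()["tool_pos"])
r=lambda i:cv2.resize(i,None,fx=3,fy=3,interpolation=cv2.INTER_CUBIC)
cv2.imwrite("pics/e.png",np.hstack([r(a[130:280,280:420]),r(b[190:340,260:380])]))
```

```text
7.8 [ 0.4928632  -0.21608113  0.40449288]
```

View pics/e.png

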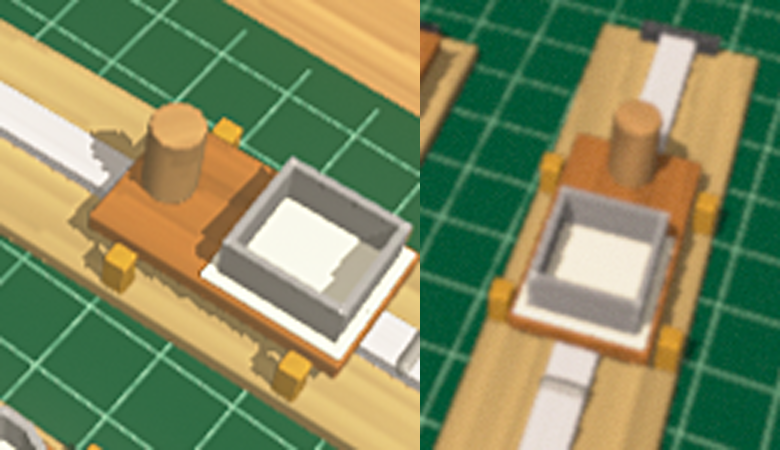

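The post now stands between the first pair of blocks. Scene pixels are post top (339,170.3) and blocks (319.5,215.2) and (356,172.7). Side pixels are post (331.7,228.3) and blocks (303.3,244) and (355.3,258). I'll turn these into numbers.

Run:
```python
from h import *
P=tri([ray("scene",(339,170.3)),ray("side",(331.7,228.3))]);a=tri([ray("scene",(319.5,215.2)),ray("side",(303.3,244))]);b=tri([ray("scene",(356,172.7)),ray("side",(355.3,258))])
print(P,a,b);d=(a[0]+b[0])/2-P[0];print("remaining",d[:2]@np.array([-.0465,.999]))
```

```text
(array([ 0.4852946 , -0.06100246,  0.08424749]), [np.float64(5.120115183823379e-05), np.float64(5.1201151838168734e-05)]) (array([ 0.52833587, -0.05565389,  0.03392929]), [np.float64(0.00042718707036657237), np.float64(0.0004271870703667071)]) (array([ 0.44031116, -0.05881674,  0.03437779]), [np.float64(0.00017160573315615687), np.float64(0.00017160573315611722)])
remaining 0.00380853729444781
```

```bash
python3 -c "
from plant import robot;print(robot.close_job())"
```

```text
the job is handed in; nothing more can be done
None
```

I pushed the rectangular-die carrier over the ridge into the middle station, where its post measures about 4 mm short of centre (10 mm allowed). I never touched the round-die carrier, the arm was raised clear, and I handed the job in at about 8 s; no verdict came back.

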